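# Open the legs of a folding support stand

## Robot

A 6-joint arm with a two-finger parallel gripper is mounted at the origin on a cart in front of the work surface, level with it; the furniture and walls round the work are solid. World frame = base frame: x ahead of the robot, y to its left, z up, the work surface at z = 0. Lengths are in m, angles in rad, forces in N, time in s.
With the tool pointing down it reaches from about 0.375 to 0.9 m from the base axis. Payload 3.1 kg.
Tool frame: the origin (TCP) lies between the finger pads; the fingertips stand 8 mm ahead of it and the grasp point (between the pads) lies 11 mm behind it; z points along the fingers, y is the line along which they close (so a half turn about z gives the same grasp; the last joint's range is limited). The gripper opens to 85 mm and grips with 20 to 120 N. Pads are 22 mm wide; open, the fingers measure 114 mm over their backs; the gripper's body (76 mm by 85 mm) begins 54 mm behind the grasp point. The pads swing forward as they close: fully open they stand 13 mm farther back than shut.
Start: joints at [-1.504, 0.527, 1.433, -0, 1.181, -0.178], TCP at [0.152, -0.606, 0.239] pointing down, gripper open.
Joint ranges: [-3.08, 3.08], [-0.75, 2.2], [0.22, 2.44], [-1.43, 4.57], [0, 2.65], [-2.85, 2.85]. Speed limits (rad/s): [2.79, 2.79, 3.14, 3.14, 3.14, 3.14].

## Interface

Orientations are given as a unit quaternion [x, y, z, w].
In Python, from station import readout, cams, sign_off gives the robot as it stands.
- The arm moves only by the tool send_rows, never from a script. Its argument "commands" is text: rows parted by semicolons, each of 5 numbers parted by spaces: the finger opening in mm, from 0 to 85.4, then the shift along the tool's x, y, z each as a share of 0.02 m, from -1 to 1, then the turn about the tool's z as a share of 4 degrees, from -1 to 1. In form: grip dx dy dz spin; .... A call has 1 to 20 rows; each row shifts and turns the commanded pose from where the row before left it, along the tool's axes as they then stand; what a row does not reach is not made up. A row lasts 1/12 s, in which the tool goes at most 41.7 mm and 7.16 degrees, less where a joint would pass 70% of its speed; a pose out of reach is approached as far as the arm can. A call with a number of a shift or a turn outside -1 to 1 is refused whole. A call with a gripper value outside its range is refused whole. The fingers move at their own pace and stop on an object; "grip_force" is the grip in N (left out, the last holds). Time passes only in rows, so rows that do not move let the fingers close. It gives the time, the measured TCP pose, the force, the opening and the grip force at its end, in the units of the state.
- readout.sense(): the state, without advancing time (a new reading comes with each control period).
- cams.snapshot(name): name is "side" or "top" or "wrist"; returns a dict with "pixels" (384x512x3 uint8, red, green, blue), "intrinsics" (3x3 intrinsics, pixels), "eye" and "rotation" of the camera in the world. Camera axes: x right, y down, z forward; pixel columns grow to the right and rows downward; lengths in m; the calibration is good to about 2 mm. A picture is of the moment at which its call begins. There is no depth.
- sign_off(): hands the job in; it is judged then, once.
The state is a dict: "t": time; "q": joint angles; "qd": joint speeds; "tau": joint torques, N m; "tcp_pos": TCP position; "tool_rot": TCP orientation; "force": force on the tool from outside, world axes, zero at the start; "ft_torque": the same for the moment, N m; "finger_gap": opening from 0.0 (shut) to 1.0 (fully open); "gripper_force": force on a finger pad.
Only numpy, scipy, OpenCV 4.12 (cv2) and the standard library are available. Lean on these libraries where they do the work, as an engineer would, in place of code of your own. Each camera call takes 0.05 s, during which the arm holds its last target. There are 200 camera calls.

## Task

Make the support stand ready for use: swing both of its folded legs out by their finger posts until each snaps into its catch and stays out by itself when let go. The stand must stay where it is, so do not go on forcing a leg once it is against its stop, and leave the other things on the bench alone.

Things in the scene. Friction and masses are not known exactly. Their poses are not given: they have to be found in the camera images.
- stand: Small support stand: grey cast base plate 24 mm high (x -80 to +45 mm, y -95 to +95 mm), about 4.5 kg, loose on four rubber feet: it turns if a swung-out post is forced against its stop with more than about 10 N. Origin on its underside 30 mm behind the rod; x away from the robot, y left, z up. Leg hinges at x = -45 mm, y = +70 mm (left) and -70 mm (right).
- rod_top (a point): Top of the stand's upright steel rod, 12 mm thick, 170 mm above the worktop (x = -30 mm, y = 0 of the stand). It carries a 26 mm aluminium boss head 120 to 150 mm up, whose black-tipped screw reaches forward to x = -63 mm.
- stand_rear (a point): Middle of the top rear edge of the stand's base plate (x = +45 mm, y = 0 of the stand, 24 mm up).
- leg_left (a joint): Left leg's hinge, rad: 0 = folded back along the stand's +x; grows as the leg swings outward to the left, then towards the robot (counter-clockwise from above). A spring always pulls it to 0 (0.1 N m folded, 0.28 far out). Hidden catch, elsewhere each time and for each leg: between 0.8 and 1.95 the leg snaps in (4 to 7 N at the post), then 0.1 to 0.35 rad on meets a rigid stop. Let go short of the snap, it springs home.
- leg_left_post (a point): Top centre of the round upright steel finger post on the left leg's far end, 75 mm above the worktop: 12 mm thick, free from 38 to 75 mm up, 115 mm from the hinge axis. The leg is a steel bar 16 mm wide, its top 38 mm up, with a black rubber foot under the post. Turns with the leg: x points from the hinge to the post.
- leg_left_hinge (a point): On the left leg's vertical hinge axis, top of the flat round aluminium hinge cap (66 mm in diameter), 43 mm above the worktop, at the stand's front left corner. Turns with the leg.
- leg_right (a joint): Right leg's hinge, rad: 0 = folded back along the stand's +x; grows as the leg swings outward to the right, then towards the robot (clockwise from above). A spring always pulls it to 0 (0.1 N m folded, 0.28 far out). Hidden catch, elsewhere each time and for each leg: between 0.8 and 1.95 the leg snaps in (4 to 7 N at the post), then 0.1 to 0.35 rad on meets a rigid stop. Let go short of the snap, it springs home.
- leg_right_post (a point): Top centre of the round upright steel finger post on the right leg's far end, 75 mm above the worktop: 12 mm thick, free from 38 to 75 mm up, 115 mm from the hinge axis. The leg is a steel bar 16 mm wide, its top 38 mm up, with a black rubber foot under the post. Turns with the leg: x points from the hinge to the post.
- leg_right_hinge (a point): On the right leg's vertical hinge axis, top of the flat round aluminium hinge cap (66 mm in diameter), 43 mm above the worktop, at the stand's front right corner. Turns with the leg.
- beaker: Bystander: empty glass beaker, 75 mm in diameter, 92 mm high, in front of the stand between the two legs' paths; origin under its centre.
- petri_dish: Bystander: petri dish, 58 mm in diameter, 14 mm high, behind the stand; origin under its centre.
- bottle: Bystander: open-necked reagent bottle, 70 mm in diameter, 138 mm high, to the right; origin under its centre.
- tip_box: Bystander: blue pipette tip box with a clear lid, 112 x 77 x 75 mm, to the left; origin under its centre.
- tape: Bystander: roll of label tape lying flat, 98 mm in diameter, 25 mm high, front left; origin under its centre.
Things that resemble listed ones, but are neither listed nor needed, are in the scene too. There is more than one size of the stand; the job needs the largest.

How it is judged:
At the end, for the whole second after the job is handed in: Both legs, let go, stay swung out (more than 0.75 rad from folded) and at rest: an uncaught leg springs back to 0. The stand is at rest (value of joint each of leg_left, leg_right above 0.75 rad and velocity of joint leg_left between -0.1 and 0.1 rad/s and velocity of joint leg_right between -0.1 and 0.1 rad/s and linear speed of stand below 0.01 m/s); the robot touches nothing.
It fails at once if the stand is shoved or turned: its origin or its rear edge moves more than 10 mm (distance of any of stand, stand_rear from where it was at the start of the episode above 0.01 m).
It fails at once if a bystander (beaker, petri dish, bottle, tip box, tape) is moved more than 25 mm (distance of any of beaker, petri_dish, bottle, tip_box, tape from where it was at the start of the episode above 0.025 m).
It also fails if it takes over 67 s, if anything falls off the work surface, if the arm or the gripper's body presses on something with over 40 N, if the wrist force passes 120 N, or if a joint passes its speed limit or range.

## Working session

There is one attempt and no reset: what is moved stays moved. The work goes in short steps, Python scripts to look and compute and a tool call to move; the robot and the scene stay as the last step left them, time stands still between calls to the robot, and variables do not carry over. Pictures are saved under pics/ and viewed, at most 10 in all, crops included, and the job is handed in when it is done.

Besides the shell and the picture viewer there is one more tool, called as name(argument=value, ...) on one line, values as JSON. send_rows: Moves the arm, as the interface text tells. Its arguments: {"type":"object","properties":{"commands":{"type":"string"},"grip_force":{"type":"number"}},"required":["commands"]}

```bash
mkdir -p pics
cat > h.py <<'E'
import numpy as np, cv2
from station import readout, cams, sign_off
def snap(n,f):
    s=cams.snapshot(n); cv2.imwrite(f'pics/{f}.png',s['pixels'][:,:,::-1]); np.savez(f'pics/{f}.npz',**{k:np.array(v) for k,v in s.items()}); return s
def back(f,u,v,z):
    s=np.load(f'pics/{f}.npz'); d=s['rotation']@np.linalg.inv(s['intrinsics'])@[u,v,1.]; e=s['eye']; return e+d*(z-e[2])/d[2]
def proj(f,p):
    s=np.load(f'pics/{f}.npz'); c=s['intrinsics']@(s['rotation'].T@(np.array(p)-s['eye'])); return c[:2]/c[2]
E
python3 - <<'E'
from h import *
for n in('top','side'):
    s=snap(n,n+'0'); print(n,s['eye'],s['rotation'].round(3).tolist(),s['intrinsics'][0,0])
print(readout.sense())
E
```

```text
top [ 0.43171679 -0.04607226  1.33384958] [0.715, -0.697, 0.044, -0.033] 385.9595660938354
side [0.42984006 0.76662924 0.86424052] [-0.054, 0.913, -0.404, 0.029] 363.24333677096433
{'t': 0.1, 'q': array([-1.50353791e+00,  5.28343356e-01,  1.43378450e+00,  7.25136810e-08,
        1.18138420e+00, -1.78517253e-01]), 'qd': array([ 0.00035135, -0.00149008, -0.00289453,  0.00020466,  0.00013209,
        0.00060031]), 'tau': array([-4.22257117e-04, -4.43303382e+01, -1.78586590e+01, -1.56025526e-04,
        3.87125488e-03, -1.08630621e-05]), 'tcp_pos': array([ 0.15204328, -0.60557761,  0.2384465 ]), 'tool_rot': array([ 9.92458332e-01,  1.22578700e-01,  5.33935719e-05, -9.58214852e-04]), 'force': array([-0.61237773,  0.62802426, -0.15530238]), 'ft_torque': array([-0.02256134,  0.05200192, -0.02699678]), 'gripper_force': 0.0, 'finger_gap': 0.9986508181808148}
```

View pics/top0.png

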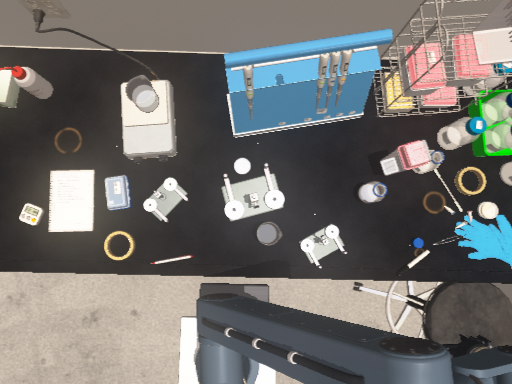

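View pics/side0.png

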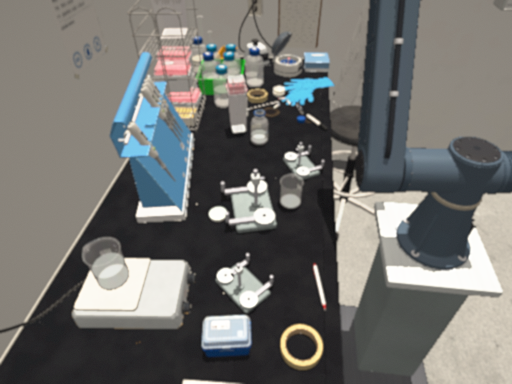

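The large stand sits mid-bench in the top view: hinge caps near (234,209) and (274,199), posts near (227,170) and (267,167). The beaker is at (268,233), the dish at (242,165), the bottle at (372,191), and two smaller stands stand at either side. I'll zoom in for exact pixels.

Run:
```python
from h import *
a=cv2.imread('pics/top0.png')[150:250,205:305]; b=cv2.imread('pics/side0.png')[160:240,200:310]
a=cv2.resize(a,None,fx=6,fy=6,interpolation=2)[:600,:600]
cv2.imwrite('pics/c0.png',a)
for u,v,z in[(234.5,209,.043),(274,199,.043),(227,169,.075),(267,166,.075),(268,233,.046),(242,165,.014),(372,191,.07)]: print(back('top0',u,v,z).round(4))
```

```text
Traceback (most recent call last):
  File "h.py", line 6, in back
    s=np.load(f'pics/{f}.npz'); d=s['rotation']@np.linalg.inv(s['intrinsics'])@[u,v,1.]; e=s['eye']; return e+d*(z-e[2])/d[2]
                                  ~~~~~~~~~~~~~^~~~~~~~~~~~~~~~~~~~~~~~~~~~~~~
ValueError: matmul: Input operand 1 has a mismatch in its core dimension 0, with gufunc signature (n?,k),(k,m?)->(n?,m?) (size 3 is different from 4)
```

View pics/c0.png

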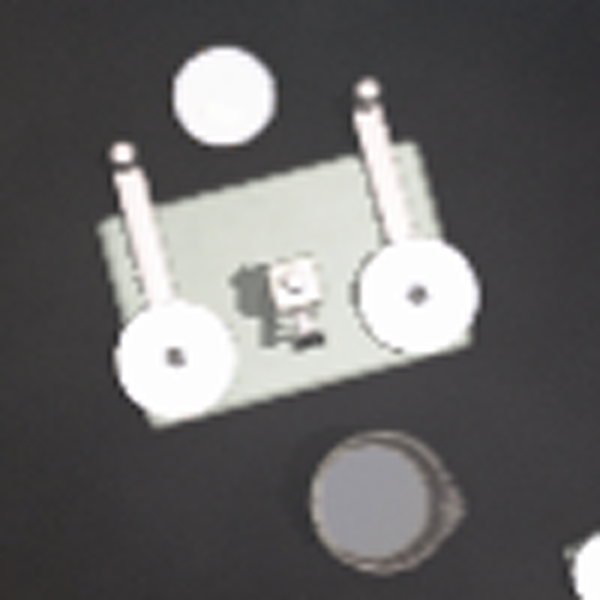

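The crop (6x, offset 205,150) shows the hinges at (176,357) and (417,294), post tops at (123,153) and (368,90), and the beaker's base near (372,500). The legs are folded back, slanting up and left. The camera rotation is a quaternion, so I'll fix the helper.

```bash
sed -i '1a from scipy.spatial.transform import Rotation as R' h.py; sed -i "s/s\['rotation'\]@/R.from_quat(s['rotation']).as_matrix()@/; s/(s\['rotation'\]\.T@/(R.from_quat(s['rotation']).as_matrix().T@/" h.py
python3 - <<'E'
from h import *
o=lambda u,v:(205+(u+.5)/6-.5,150+(v+.5)/6-.5)
P={}
for n,u,v,z in[('hL',176,357,.043),('hR',417,294,.043),('pL',123,153,.075),('pR',368,90,.075),('rod',294,283,.17),('beakerbase',370,500,0.002),('dish',224,96,.014)]:
    P[n]=back('top0',*o(u,v),z); print(n,P[n].round(4))
for n,u,v,z in[('bottle',372,191,.138),('tip',118,192,.075),('smallL',166,198,.02),('smallR',324,244,.03),('tape',119,245,.025)]: print(n,back('top0',u,v,z).round(3))
d=P['hL']-P['hR'];print(np.linalg.norm(d),np.linalg.norm((P['pL']-P['hL'])[:2]),np.linalg.norm((P['pR']-P['hR'])[:2]))
yaw=np.arctan2(-d[0],d[1]);print('yaw',np.degrees(yaw),[np.degrees(np.arctan2(*(P['p'+k]-P['h'+k])[1::-1])) for k in 'LR'])
for n in P: print(n,'side',proj('side0',P[n]).round(1))
E
```

```text
hL [ 0.5121 -0.0077  0.043 ]
hR [ 0.551  -0.1415  0.043 ]
pL [0.6213 0.0238 0.075 ]
pR [ 0.6602 -0.1099  0.075 ]
rod [ 0.5432 -0.0698  0.17  ]
beakerbase [ 0.4357 -0.1199  0.002 ]
dish [ 0.6654 -0.0299  0.014 ]
bottle [ 0.574 -0.441  0.138]
tip [0.556 0.371 0.075]
smallL [0.545 0.225 0.02 ]
smallR [ 0.404 -0.313  0.03 ]
tape [0.383 0.373 0.025]
0.13935245957408318 0.11368955659557221 0.11370571006680553
yaw 16.207596930697466 [np.float64(16.09105518930525), np.float64(16.120691730795343)]
hL side [263.6 215.5]
hR side [256.4 186. ]
pL side [226.4 212.7]
pR side [222.2 182.6]
rod side [255.6 170.5]
beakerbase side [289.6 201.7]
dish side [217.3 212.8]
```

Geometry checks out: the hinges are 139 mm apart (140 given), the posts 114 mm out (115 given), and both legs read yaw 16.1°. The plan is to shut the fingers and use them as a pusher behind each post, following the arc. First I travel to the left post at height.

send_rows(commands="0 .764 -.589 0 0;0 .764 -.589 0 0;0 .764 -.589 0 0;0 .764 -.589 0 0;0 .764 -.589 0 0;0 .764 -.589 0 0;0 .764 -.589 0 0;0 .764 -.589 0 0;0 .764 -.589 0 0;0 .764 -.589 0 0;0 .764 -.589 0 0;0 .764 -.589 0 0;0 .764 -.589 0 0;0 .764 -.589 0 0;0 .764 -.589 0 0;0 .764 -.589 0 0;0 .764 -.589 0 0;0 .764 -.589 0 0;0 .764 -.589 0 0;0 .764 -.589 0 0", grip_force=40)

```text
t: 1.77
tcp_pos: [0.3915, -0.3022, 0.239]
tool_rot: [0.992, 0.123, -0.0, -0.0]
force: [0.1, -0.1, -0.1]
finger_gap: -0.003
gripper_force: 0.0
```

send_rows(commands="0 .764 -.589 0 0;0 .764 -.589 0 0;0 .764 -.589 0 0;0 .764 -.589 0 0;0 .764 -.589 0 0;0 .764 -.589 0 0;0 .764 -.589 0 0;0 .764 -.589 0 0;0 .764 -.589 0 0;0 .764 -.589 0 0;0 .764 -.589 0 0;0 .764 -.589 0 0;0 .764 -.589 0 0;0 .764 -.589 0 0;0 .764 -.589 0 0;0 .764 -.589 0 0;0 .764 -.589 0 0;0 .764 -.589 0 0;0 .764 -.589 0 0;0 .764 -.589 0 0")

```text
t: 3.43
tcp_pos: [0.6304, 0.0005, 0.2387]
tool_rot: [0.992, 0.123, -0.001, -0.0]
force: [0.1, 0.6, 0.2]
finger_gap: -0.002
gripper_force: 0.0
```

send_rows(commands="0 0 0 0 -1;0 0 0 0 -1;0 0 0 0 -1;0 0 0 0 -1;0 0 0 0 -1;0 0 0 0 -1;0 0 0 0 -1;0 0 0 0 -1;0 0 0 0 -1;0 0 0 0 -1;0 0 0 0 -1;0 0 0 0 -1;0 0 0 0 -1;0 0 0 0 -1;0 0 0 0 -1;0 0 0 0 -1;0 0 0 0 -1;0 0 0 0 -1;0 0 0 0 -1;0 0 0 0 -1")

```text
t: 5.1
tcp_pos: [0.6299, -0.0003, 0.2387]
tool_rot: [0.68, 0.733, -0.0, -0.001]
force: [0.1, 0.2, 0.4]
finger_gap: -0.001
gripper_force: 0.0
```

send_rows(commands="0 0 0 0 -1;0 0 0 0 -1;0 0 0 0 -1;0 0 0 0 0;0 0 0 0 0")

```text
t: 5.52
tcp_pos: [0.63, -0.0004, 0.2389]
tool_rot: [0.602, 0.799, -0.0, -0.0]
force: [-0.5, 0.1, -0.8]
finger_gap: -0.002
gripper_force: 0.0
```

send_rows(commands="0 0 0 .8 0;0 0 0 .8 0;0 0 0 .8 0;0 0 0 .8 0;0 0 0 .8 0;0 0 0 .8 0;0 0 0 .8 0;0 0 0 .8 0;0 0 0 .8 0;0 0 0 .8 0;0 0 0 .8 0;0 0 0 .3 0;0 0 0 0 0;0 0 0 0 0")

```text
t: 6.68
tcp_pos: [0.6304, -0.0004, 0.0573]
tool_rot: [0.601, 0.799, -0.0, -0.0]
force: [-0.1, -0.2, 0.0]
finger_gap: 0.001
gripper_force: 0.0
```

```bash
cat >> h.py <<'E'
H={'L':np.array([.5121,-.0077]),'R':np.array([.5510,-.1415])}
def leg(k,off=17.):
    """where the TCP sits round hinge k (radius mm, lag mm at tool yaw) and joint angle if post touches pusher"""
    s=readout.sense(); x=R.from_quat(s['tool_rot']).as_matrix()[:2,0]; yaw=np.degrees(np.arctan2(x[1],x[0]))
    sg=1 if k=='L' else -1
    d=s['tcp_pos'][:2]-H[k]; a=np.degrees(np.arctan2(d[1],d[0]))-16.1; r=np.hypot(*d)*1e3
    th=(sg*a+np.degrees(np.arcsin(off/r)))%360
    tool=(sg*(yaw-106.1))%360
    print(f"t {s['t']:.2f} r {r:.1f} (want {np.hypot(115,off):.1f}) th {th:.1f}deg {np.radians(th):.2f} tool {tool:.1f} z {s['tcp_pos'][2]:.4f} F {s['force'].round(1)} q6 {s['q'][5]:.2f}")
E
python3 - <<'E'
from h import *
leg('L'); s=snap('side','side1')
a=s['pixels'][130:250,170:330,::-1]; cv2.imwrite('pics/c1.png',cv2.resize(a,None,fx=5,fy=5,interpolation=2))
E
```

```text
t 6.68 r 118.5 (want 116.2) th 355.7deg 6.21 tool 359.9 z 0.0573 F [-0.1 -0.2  0. ] q6 -0.46
```

View pics/c1.png

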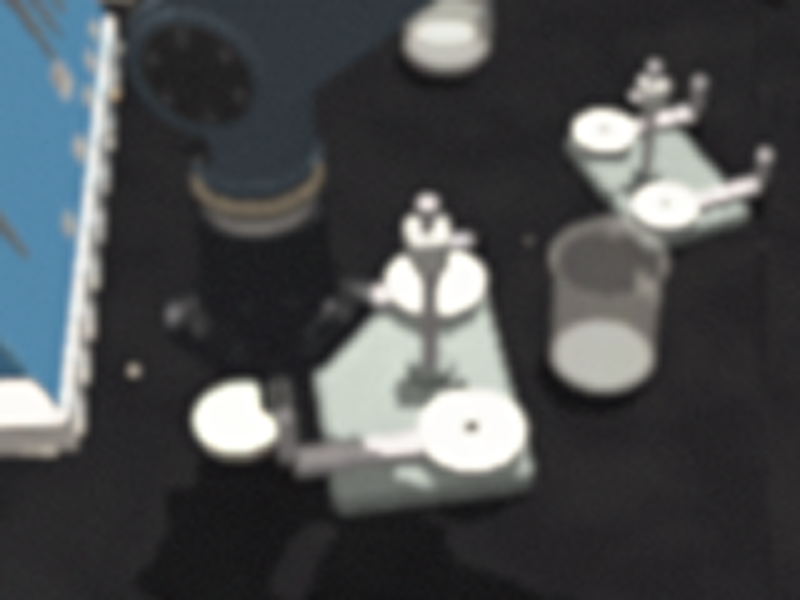

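The shut fingers stand just inside the left post (crop about (282,400), post at (285,440)), clear of the rod and dish. Now I make contact and swing out to about 36°, which is short of any catch.

send_rows(commands="0 .2 0 0 0;0 .2 0 0 0;0 .2 .026 0 -.5;0 .2 .026 0 -.5;0 .2 .026 0 -.5;0 .2 .026 0 -.5;0 .2 .026 0 -.5;0 .2 .026 0 -.5;0 .2 .026 0 -.5;0 .2 .026 0 -.5;0 .2 .026 0 -.5;0 .2 .026 0 -.5;0 .2 .026 0 -.5;0 .2 .026 0 -.5;0 .2 .026 0 -.5;0 .2 .026 0 -.5;0 .2 .026 0 -.5;0 .2 .026 0 -.5;0 .2 .026 0 -.5;0 .2 .026 0 -.5")

```text
t: 8.4
tcp_pos: [0.5984, 0.072, 0.0585]
tool_rot: [0.324, 0.946, 0.0, 0.002]
force: [2.0, -0.3, -1.1]
finger_gap: 0.001
gripper_force: 0.8
```

Run:
```python
from h import *
leg('L'); s=snap('top','top2')
a=s['pixels'][140:240,190:310,::-1]; cv2.imwrite('pics/c2.png',cv2.resize(a,None,fx=5,fy=5,interpolation=2))
```

```text
t 8.40 r 117.5 (want 116.2) th 34.9deg 0.61 tool 36.1 z 0.0585 F [ 2.  -0.3 -1.1] q6 -0.98
```

View pics/c2.png

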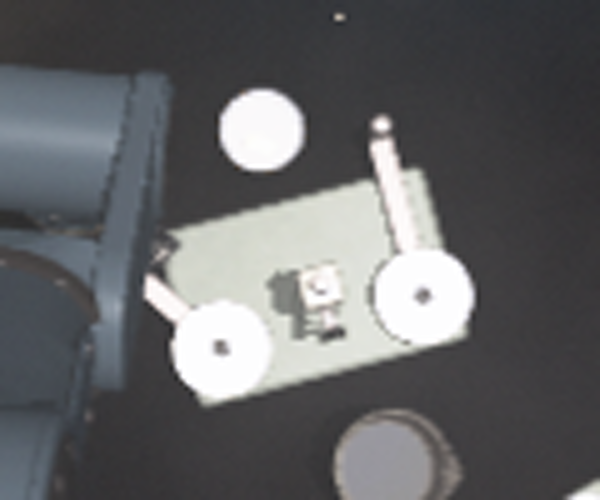

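The left leg follows the pusher: it runs from its cap (222,347) to (150,285), about 35° out, and the stand hasn't moved. From here I go in 1° calls so that each one gives a force reading.

send_rows(commands="0 .1 .013 0 -.25;0 .1 .013 0 -.25;0 .1 .013 0 -.25;0 .1 .013 0 -.25;0 .1 .013 0 -.25;0 .1 .013 0 -.25;0 .1 .013 0 -.25;0 .1 .013 0 -.25")

```text
t: 9.12
tcp_pos: [0.585, 0.0825, 0.0573]
tool_rot: [0.257, 0.966, 0.0, 0.0]
force: [1.5, 0.4, -0.1]
finger_gap: -0.002
gripper_force: 0.9
```

send_rows(commands="0 .1 .013 0 -.25;0 0 0 0 0")

```text
t: 9.28
tcp_pos: [0.5829, 0.0839, 0.0572]
tool_rot: [0.249, 0.968, -0.0, -0.0]
force: [2.7, 0.8, 1.0]
finger_gap: 0.003
gripper_force: 0.8
```

send_rows(commands="0 .1 .013 0 -.25;0 0 0 0 0")

```text
t: 9.45
tcp_pos: [0.5815, 0.085, 0.0572]
tool_rot: [0.241, 0.971, -0.0, -0.0]
force: [2.0, -0.3, -0.6]
finger_gap: -0.004
gripper_force: 0.8
```

send_rows(commands="0 .1 .013 0 -.25;0 0 0 0 0")

```text
t: 9.62
tcp_pos: [0.5798, 0.0862, 0.0572]
tool_rot: [0.232, 0.973, 0.0, -0.0]
force: [2.2, 0.6, -0.1]
finger_gap: 0.0
gripper_force: 0.8
```

send_rows(commands="0 .1 .013 0 -.25;0 0 0 0 0")

```text
t: 9.78
tcp_pos: [0.5782, 0.0873, 0.0572]
tool_rot: [0.224, 0.975, -0.0, -0.0]
force: [1.0, -0.1, -0.8]
finger_gap: -0.0
gripper_force: 0.8
```

send_rows(commands="0 .1 .013 0 -.25;0 0 0 0 0")

```text
t: 9.95
tcp_pos: [0.5765, 0.0884, 0.0572]
tool_rot: [0.215, 0.977, 0.0, -0.0]
force: [1.7, 0.5, -1.1]
finger_gap: -0.001
gripper_force: 0.8
```

```bash
python3 -c "
from h import *
leg('L')"
```

```text
t 9.95 r 115.7 (want 116.2) th 48.5deg 0.85 tool 49.0 z 0.0572 F [ 1.7  0.5 -1.1] q6 -1.18
```

send_rows(commands="0 .12 .016 0 -.3;0 0 0 0 0")

```text
t: 10.12
tcp_pos: [0.5743, 0.0898, 0.0572]
tool_rot: [0.205, 0.979, 0.0, -0.0]
force: [2.2, -0.5, 0.5]
finger_gap: 0.001
gripper_force: 0.8
```

send_rows(commands="0 .12 .016 0 -.3;0 0 0 0 0")

```text
t: 10.28
tcp_pos: [0.5722, 0.091, 0.0572]
tool_rot: [0.195, 0.981, 0.0, -0.0]
force: [1.7, -0.1, 0.2]
finger_gap: -0.002
gripper_force: 0.8
```

send_rows(commands="0 .12 .016 0 -.3;0 0 0 0 0")

```text
t: 10.45
tcp_pos: [0.5702, 0.0923, 0.0573]
tool_rot: [0.184, 0.983, 0.0, -0.0]
force: [1.7, 0.4, -0.3]
finger_gap: 0.003
gripper_force: 0.8
```

send_rows(commands="0 .12 .016 0 -.3;0 0 0 0 0")

```text
t: 10.62
tcp_pos: [0.5681, 0.0934, 0.0573]
tool_rot: [0.174, 0.985, 0.0, -0.0]
force: [1.7, 0.1, -0.3]
finger_gap: 0.001
gripper_force: 0.8
```

send_rows(commands="0 .12 .016 0 -.3;0 0 0 0 0")

```text
t: 10.78
tcp_pos: [0.5659, 0.0945, 0.0573]
tool_rot: [0.164, 0.986, 0.0, -0.0]
force: [1.4, 0.6, 0.1]
finger_gap: 0.001
gripper_force: 0.9
```

send_rows(commands="0 .12 .016 0 -.3;0 0 0 0 0")

```text
t: 10.95
tcp_pos: [0.5638, 0.0956, 0.0573]
tool_rot: [0.153, 0.988, 0.0, -0.0]
force: [1.4, 0.4, -0.5]
finger_gap: -0.003
gripper_force: 0.9
```

send_rows(commands="0 .12 .016 0 -.3;0 0 0 0 0")

```text
t: 11.12
tcp_pos: [0.5616, 0.0966, 0.0573]
tool_rot: [0.143, 0.99, 0.0, -0.0]
force: [1.4, 0.8, 1.3]
finger_gap: -0.001
gripper_force: 0.9
```

send_rows(commands="0 .12 .016 0 -.3;0 0 0 0 0")

```text
t: 11.28
tcp_pos: [0.5594, 0.0976, 0.0573]
tool_rot: [0.133, 0.991, 0.0, -0.0]
force: [1.5, 1.2, 0.3]
finger_gap: -0.002
gripper_force: 0.9
```

send_rows(commands="0 .12 .016 0 -.3;0 0 0 0 0")

```text
t: 11.45
tcp_pos: [0.5571, 0.0985, 0.0573]
tool_rot: [0.122, 0.992, 0.0, -0.0]
force: [2.2, 0.7, 0.1]
finger_gap: 0.001
gripper_force: 0.9
```

send_rows(commands="0 .12 .016 0 -.3;0 0 0 0 0")

```text
t: 11.62
tcp_pos: [0.5548, 0.0994, 0.0573]
tool_rot: [0.112, 0.994, 0.0, -0.0]
force: [2.8, 1.1, -0.3]
finger_gap: -0.001
gripper_force: 0.9
```

send_rows(commands="0 .12 .016 0 -.3;0 0 0 0 0")

```text
t: 11.78
tcp_pos: [0.5526, 0.1003, 0.0573]
tool_rot: [0.101, 0.995, 0.0, -0.0]
force: [2.4, 1.3, 0.3]
finger_gap: 0.002
gripper_force: 0.9
```

send_rows(commands="0 .12 .016 0 -.3;0 0 0 0 0")

```text
t: 11.95
tcp_pos: [0.5503, 0.1011, 0.0573]
tool_rot: [0.091, 0.996, 0.0, -0.0]
force: [2.6, 1.1, 0.4]
finger_gap: -0.001
gripper_force: 0.9
```

send_rows(commands="0 .12 .016 0 -.3;0 0 0 0 0")

```text
t: 12.12
tcp_pos: [0.548, 0.1018, 0.0573]
tool_rot: [0.081, 0.997, 0.0, -0.0]
force: [1.9, 0.5, -0.0]
finger_gap: 0.0
gripper_force: 0.9
```

send_rows(commands="0 .12 .016 0 -.3;0 0 0 0 0")

```text
t: 12.28
tcp_pos: [0.5456, 0.1025, 0.0573]
tool_rot: [0.07, 0.998, 0.0, -0.0]
force: [2.3, 1.0, -0.4]
finger_gap: 0.001
gripper_force: 1.0
```

send_rows(commands="0 .12 .016 0 -.3;0 0 0 0 0")

```text
t: 12.45
tcp_pos: [0.5432, 0.1031, 0.0573]
tool_rot: [0.06, 0.998, 0.0, -0.0]
force: [1.4, 1.4, 0.8]
finger_gap: -0.002
gripper_force: 1.0
```

```bash
python3 -c "
from h import *
leg('L')"
```

```text
t 12.45 r 115.1 (want 116.2) th 66.7deg 1.16 tool 67.1 z 0.0573 F [1.4 1.4 0.8] q6 -1.47
```

send_rows(commands="0 .12 .025 0 -.3;0 0 0 0 0")

```text
t: 12.62
tcp_pos: [0.5409, 0.1038, 0.0573]
tool_rot: [0.049, 0.999, -0.0, -0.0]
force: [1.3, -0.2, 0.1]
finger_gap: 0.003
gripper_force: 1.0
```

send_rows(commands="0 .12 .025 0 -.3;0 0 0 0 0")

```text
t: 12.78
tcp_pos: [0.5385, 0.1044, 0.0573]
tool_rot: [0.039, 0.999, -0.0, -0.001]
force: [1.8, -0.0, 0.9]
finger_gap: -0.0
gripper_force: 0.9
```

send_rows(commands="0 .12 .025 0 -.3;0 0 0 0 0")

```text
t: 12.95
tcp_pos: [0.5362, 0.105, 0.0572]
tool_rot: [0.028, 1.0, -0.0, -0.001]
force: [1.5, -1.6, 0.3]
finger_gap: 0.001
gripper_force: 0.9
```

send_rows(commands="0 .12 .025 0 -.3;0 0 0 0 0")

```text
t: 13.12
tcp_pos: [0.5339, 0.1057, 0.0573]
tool_rot: [0.018, 1.0, -0.0, -0.0]
force: [1.9, -2.7, 0.1]
finger_gap: 0.003
gripper_force: 1.0
```

send_rows(commands="0 .12 .025 0 -.3;0 0 0 0 0")

```text
t: 13.28
tcp_pos: [0.532, 0.1063, 0.0573]
tool_rot: [0.007, 1.0, -0.0, 0.0]
force: [1.8, -2.5, -0.6]
finger_gap: 0.002
gripper_force: 1.3
```

send_rows(commands="0 .12 0 0 -.3;0 0 0 0 0")

```text
t: 13.45
tcp_pos: [0.5299, 0.1066, 0.0574]
tool_rot: [-0.003, 1.0, 0.0, 0.0]
force: [3.0, -0.5, -1.0]
finger_gap: 0.007
gripper_force: 1.6
```

send_rows(commands="0 .12 .01 0 -.3;0 0 0 0 0")

```text
t: 13.62
tcp_pos: [0.5279, 0.1069, 0.0574]
tool_rot: [-0.013, 1.0, 0.0, 0.001]
force: [4.2, -0.5, -1.7]
finger_gap: -0.0
gripper_force: 2.3
```

Run:
```python
from h import *
leg('L')
F=[]
for i in range(4):
    s=snap('side','side3'); F.append(readout.sense()['force'])
print(np.mean(F,0),np.std(F,0)); leg('L')
a=s['pixels'][130:250,170:330,::-1]; cv2.imwrite('pics/c3.png',cv2.resize(a,None,fx=5,fy=5,interpolation=2))
```

```text
t 13.62 r 115.7 (want 116.2) th 74.5deg 1.30 tool 75.4 z 0.0574 F [ 4.2 -0.5 -1.7] q6 -1.61
[ 5.0178096   0.51982153 -1.10389162] [0.26054768 0.19109402 0.47258911]
t 13.82 r 115.6 (want 116.2) th 74.5deg 1.30 tool 75.4 z 0.0574 F [ 5.1  0.4 -1.1] q6 -1.60
```

View pics/c3.png

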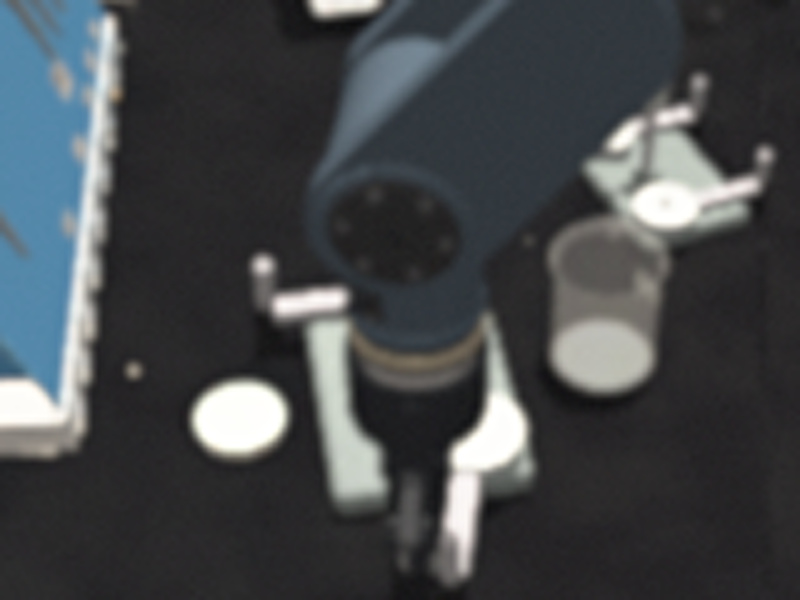

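The side view shows the leg swung out with its post near (450,560), the fingers just behind it, and the stand still in place. Force has climbed to about 5 N, so this is the catch ramp. I continue in finer steps.

send_rows(commands="0 .08 .008 0 -.2;0 0 0 0 0")

```text
t: 13.98
tcp_pos: [0.5262, 0.107, 0.0574]
tool_rot: [-0.02, 1.0, 0.0, 0.001]
force: [4.4, 1.6, -0.8]
finger_gap: -0.001
gripper_force: 2.4
```

send_rows(commands="0 .08 .008 0 -.2;0 0 0 0 0")

```text
t: 14.15
tcp_pos: [0.5249, 0.1072, 0.0575]
tool_rot: [-0.027, 1.0, 0.0, 0.001]
force: [6.0, 1.2, -2.2]
finger_gap: 0.003
gripper_force: 2.7
```

send_rows(commands="0 0 0 0 0;0 0 0 0 0")

```text
t: 14.32
tcp_pos: [0.525, 0.1072, 0.0575]
tool_rot: [-0.027, 1.0, 0.0, 0.001]
force: [5.4, 1.8, -1.6]
finger_gap: 0.0
gripper_force: 2.7
```

send_rows(commands="0 .06 .006 0 -.15;0 0 0 0 0")

```text
t: 14.48
tcp_pos: [0.5242, 0.1073, 0.0575]
tool_rot: [-0.032, 0.999, 0.0, 0.002]
force: [6.5, 1.8, -0.6]
finger_gap: 0.006
gripper_force: 3.0
```

send_rows(commands="0 .06 .006 0 -.15;0 0 0 0 0")

```text
t: 14.65
tcp_pos: [0.5234, 0.1074, 0.0575]
tool_rot: [-0.037, 0.999, 0.0, 0.002]
force: [6.8, 1.6, -2.2]
finger_gap: -0.003
gripper_force: 3.4
```

send_rows(commands="0 .06 .006 0 -.15;0 0 0 0 0")

```text
t: 14.82
tcp_pos: [0.522, 0.1075, 0.0575]
tool_rot: [-0.042, 0.999, 0.0, 0.002]
force: [6.7, 2.2, -1.9]
finger_gap: 0.007
gripper_force: 3.1
```

```bash
python3 -c "
from h import *
leg('L')"
```

```text
t 14.82 r 115.7 (want 116.2) th 77.4deg 1.35 tool 78.8 z 0.0575 F [ 6.7  2.2 -1.9] q6 -1.66
```

send_rows(commands="0 .06 .006 0 -.15;0 0 0 0 0")

```text
t: 14.98
tcp_pos: [0.5206, 0.1076, 0.0575]
tool_rot: [-0.048, 0.999, 0.0, 0.002]
force: [5.7, 2.7, -1.8]
finger_gap: -0.001
gripper_force: 2.9
```

send_rows(commands="0 .06 .006 0 -.15;0 0 0 0 0")

```text
t: 15.15
tcp_pos: [0.5193, 0.1077, 0.0575]
tool_rot: [-0.053, 0.999, 0.0, 0.002]
force: [6.2, 3.0, -1.9]
finger_gap: 0.0
gripper_force: 3.1
```

send_rows(commands="0 .06 .006 0 -.15;0 0 0 0 0")

```text
t: 15.32
tcp_pos: [0.5185, 0.1078, 0.0576]
tool_rot: [-0.058, 0.998, 0.0, 0.002]
force: [6.3, 3.6, -2.4]
finger_gap: -0.0
gripper_force: 3.4
```

send_rows(commands="0 .06 .006 0 -.15;0 0 0 0 0")

```text
t: 15.48
tcp_pos: [0.5173, 0.1078, 0.0575]
tool_rot: [-0.063, 0.998, 0.001, 0.002]
force: [6.4, 2.8, -2.6]
finger_gap: 0.003
gripper_force: 3.4
```

send_rows(commands="0 .06 .006 0 -.15;0 0 0 0 0")

```text
t: 15.65
tcp_pos: [0.5163, 0.1079, 0.0576]
tool_rot: [-0.068, 0.998, 0.001, 0.002]
force: [7.6, 4.5, -2.6]
finger_gap: 0.004
gripper_force: 3.6
```

```bash
python3 -c "
from h import *
leg('L')"
```

```text
t 15.65 r 115.6 (want 116.2) th 80.3deg 1.40 tool 81.7 z 0.0576 F [ 7.6  4.5 -2.6] q6 -1.72
```

Force is at 8.8 N with no clear drop. Before going on I check whether the stand itself is moving.

Run:
```python
from h import *
s=snap('top','top4')
a=cv2.imread('pics/top0.png'); b=cv2.imread('pics/top4.png')
def shift(x0,y0,x1,y1,n):
    up=lambda i:cv2.resize(cv2.cvtColor(i,6),None,fx=8,fy=8,interpolation=2)
    t=up(a)[y0*8:y1*8,x0*8:x1*8]; m=4; w=up(b)[(y0-m)*8:(y1+m)*8,(x0-m)*8:(x1+m)*8]
    r=cv2.matchTemplate(w,t,cv2.TM_CCOEFF_NORMED); _,v,_,l=cv2.minMaxLoc(r); print(n,'px',l[0]/8-m,l[1]/8-m,'score',round(v,3))
shift(264,188,286,210,'R hinge'); shift(260,160,272,178,'R post'); shift(246,190,262,210,'rod'); shift(255,220,285,250,'beaker'); shift(233,156,251,176,'dish')
c=b[130:250,185:305]; cv2.imwrite('pics/c4.png',cv2.resize(c,None,fx=5,fy=5,interpolation=2)); leg('L')
```

```text
R hinge px 0.0 0.0 score 0.999
R post px 0.0 0.0 score 0.999
rod px 0.0 0.0 score 0.999
beaker px 0.0 0.0 score 1.0
dish px 0.0 0.0 score 1.0
t 15.70 r 115.6 (want 116.2) th 80.2deg 1.40 tool 81.7 z 0.0576 F [ 6.5  4.7 -2.2] q6 -1.72
```

View pics/c4.png

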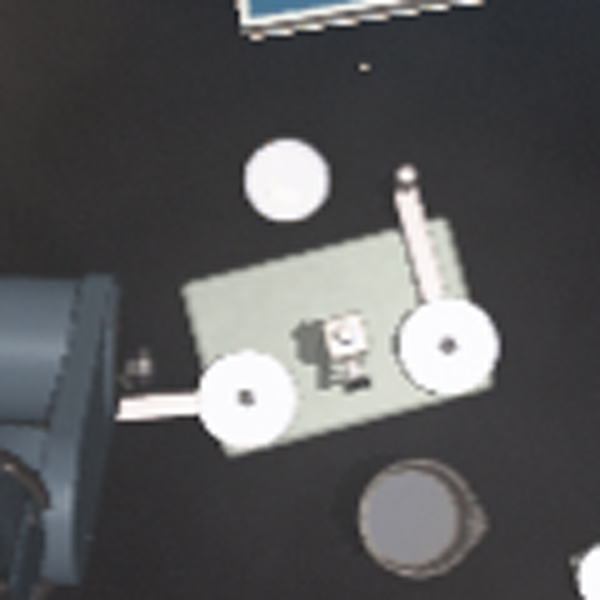

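The stand, rod, beaker and dish have all shifted 0.0 px. The leg is at about 81°, running from the cap (246,397) to (118,410). Part of the force is radial friction, so I relieve that with a small outward shift and continue.

send_rows(commands="0 0 .07 0 0;0 .05 .02 0 -.12;0 0 0 0 0")

```text
t: 15.95
tcp_pos: [0.5156, 0.1083, 0.0576]
tool_rot: [-0.073, 0.997, -0.0, 0.002]
force: [7.3, -0.6, -3.6]
finger_gap: -0.001
gripper_force: 3.3
```

send_rows(commands="0 .05 .01 0 -.12;0 0 0 0 0")

```text
t: 16.12
tcp_pos: [0.5145, 0.1083, 0.0576]
tool_rot: [-0.077, 0.997, -0.0, 0.002]
force: [7.4, -2.0, -3.4]
finger_gap: 0.003
gripper_force: 3.4
```

send_rows(commands="0 .05 .01 0 -.12;0 0 0 0 0")

```text
t: 16.28
tcp_pos: [0.5137, 0.1084, 0.0576]
tool_rot: [-0.082, 0.997, -0.0, 0.003]
force: [6.9, -1.2, -2.7]
finger_gap: -0.003
gripper_force: 3.3
```

```bash
python3 -c "
from h import *
leg('L')"
```

```text
t 16.28 r 116.1 (want 116.2) th 81.5deg 1.42 tool 83.3 z 0.0576 F [ 6.9 -1.2 -2.7] q6 -1.74
```

send_rows(commands="0 .06 .007 0 -.12;0 0 0 0 0")

```text
t: 16.45
tcp_pos: [0.5112, 0.1083, 0.0575]
tool_rot: [-0.086, 0.996, -0.0, 0.001]
force: [3.3, -1.7, -1.3]
finger_gap: 0.002
gripper_force: 2.0
```

send_rows(commands="0 .06 .007 0 -.12;0 0 0 0 0")

```text
t: 16.62
tcp_pos: [0.5089, 0.1082, 0.0574]
tool_rot: [-0.09, 0.996, -0.0, 0.0]
force: [4.5, -2.7, -0.2]
finger_gap: 0.003
gripper_force: 1.9
```

send_rows(commands="0 .06 .007 0 -.12;0 0 0 0 0")

```text
t: 16.78
tcp_pos: [0.5073, 0.1083, 0.0574]
tool_rot: [-0.094, 0.996, -0.0, -0.0]
force: [3.0, -0.6, 0.3]
finger_gap: 0.004
gripper_force: 1.7
```

```bash
python3 -c "
from h import *
leg('L')"
```

```text
t 16.78 r 116.1 (want 116.2) th 84.7deg 1.48 tool 84.7 z 0.0574 F [ 3.  -0.6  0.3] q6 -1.76
```

Force has dropped from 7 N to 3 N, so the leg is over the ramp. I follow on until the push force vanishes.

send_rows(commands="0 .06 .007 0 -.15;0 0 0 0 0")

```text
t: 16.95
tcp_pos: [0.5059, 0.1084, 0.0574]
tool_rot: [-0.099, 0.995, 0.0, -0.0]
force: [3.2, -1.8, 0.4]
finger_gap: 0.003
gripper_force: 1.5
```

send_rows(commands="0 .06 .007 0 -.15;0 0 0 0 0")

```text
t: 17.12
tcp_pos: [0.5041, 0.1084, 0.0573]
tool_rot: [-0.104, 0.995, 0.0, -0.001]
force: [2.0, -0.9, 0.4]
finger_gap: 0.001
gripper_force: 0.8
```

send_rows(commands="0 .06 .007 0 -.15;0 0 0 0 0")

```text
t: 17.28
tcp_pos: [0.5025, 0.1084, 0.0571]
tool_rot: [-0.11, 0.994, 0.0, -0.001]
force: [3.1, -0.8, 1.0]
finger_gap: -0.002
gripper_force: 0.8
```

send_rows(commands="0 .06 .007 0 -.15;0 0 0 0 0")

```text
t: 17.45
tcp_pos: [0.5019, 0.1084, 0.0572]
tool_rot: [-0.115, 0.993, 0.0, -0.001]
force: [1.8, 1.2, 0.8]
finger_gap: 0.004
gripper_force: 0.9
```

send_rows(commands="0 .06 .007 0 -.15;0 0 0 0 0")

```text
t: 17.62
tcp_pos: [0.5011, 0.1083, 0.0572]
tool_rot: [-0.12, 0.993, 0.0, -0.0]
force: [2.3, 1.7, 1.2]
finger_gap: -0.0
gripper_force: 1.2
```

Run:
```python
from h import *
F=[];G=[]
for i in range(4):
    s=snap('side','side5'); q=readout.sense(); F.append(q['force']);G.append(q['gripper_force'])
print(np.mean(F,0),np.std(F,0),np.mean(G)); leg('L')
a=s['pixels'][180:270,200:320,::-1]; cv2.imwrite('pics/c5.png',cv2.resize(a,None,fx=6,fy=6,interpolation=2))
```

```text
[ 2.15637049  2.21613308 -0.0272845 ] [0.28779035 0.30920035 0.47345653] 1.1267254629638046
t 17.82 r 116.4 (want 116.2) th 87.6deg 1.53 tool 87.7 z 0.0572 F [ 1.7  2.6 -0.6] q6 -1.82
```

View pics/c5.png

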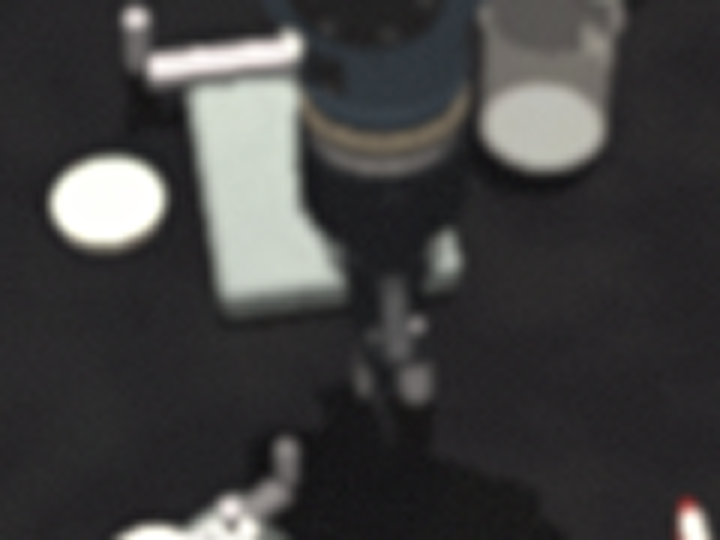

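The finger and the post (about (415,380)) are still touching or nearly so, and the view doesn't settle it. I'll back off a little and see whether the leg follows.

send_rows(commands="0 -.1 0 0 0;0 0 0 0 0")

```text
t: 17.98
tcp_pos: [0.5032, 0.1083, 0.0572]
tool_rot: [-0.12, 0.993, -0.0, -0.001]
force: [1.1, 0.7, 0.6]
finger_gap: -0.002
gripper_force: 0.5
```

send_rows(commands="0 -.1 0 0 0;0 0 0 0 0")

```text
t: 18.15
tcp_pos: [0.5063, 0.1088, 0.0573]
tool_rot: [-0.12, 0.993, -0.0, 0.001]
force: [2.2, 1.2, -2.5]
finger_gap: 0.0
gripper_force: 1.3
```

send_rows(commands="0 -.1 0 0 0;0 0 0 0 0")

```text
t: 18.32
tcp_pos: [0.5082, 0.1092, 0.0573]
tool_rot: [-0.12, 0.993, -0.0, 0.001]
force: [1.8, -0.2, -1.9]
finger_gap: -0.002
gripper_force: 1.0
```

Run:
```python
from h import *
F=[];G=[]
for i in range(3):
    s=snap('top','top6'); q=readout.sense(); F.append(q['force']);G.append(q['gripper_force'])
print(np.mean(F,0),np.std(F,0),np.mean(G)); leg('L')
```

```text
[ 2.6327036  -0.13609521 -1.55459405] [0.58416706 0.28780022 0.10368262] 1.171409972012043
t 18.47 r 117.0 (want 116.2) th 84.3deg 1.47 tool 87.7 z 0.0573 F [ 2.9 -0.5 -1.5] q6 -1.81
```

send_rows(commands="0 -.1 0 0 0;0 0 0 0 0")

```text
t: 18.63
tcp_pos: [0.5098, 0.1098, 0.0574]
tool_rot: [-0.12, 0.993, -0.0, 0.0]
force: [2.2, -1.0, -1.5]
finger_gap: 0.003
gripper_force: 1.2
```

send_rows(commands="0 -.1 0 0 0;0 0 0 0 0")

```text
t: 18.8
tcp_pos: [0.5121, 0.1103, 0.0574]
tool_rot: [-0.12, 0.993, -0.0, 0.001]
force: [3.6, -0.5, -0.3]
finger_gap: -0.0
gripper_force: 1.5
```

send_rows(commands="0 -.1 0 0 0;0 0 0 0 0")

```text
t: 18.97
tcp_pos: [0.5141, 0.1107, 0.0575]
tool_rot: [-0.12, 0.993, -0.0, 0.001]
force: [3.3, -0.5, 0.5]
finger_gap: 0.003
gripper_force: 1.4
```

Run:
```python
from h import *
F=[];G=[]
for i in range(3):
    s=snap('top','top7'); q=readout.sense(); F.append(q['force']);G.append(q['gripper_force'])
print(np.mean(F,0),np.std(F,0),np.mean(G)); leg('L')
a=s['pixels'][150:250,180:300,::-1]; cv2.imwrite('pics/c7.png',cv2.resize(a,None,fx=6,fy=6,interpolation=2))
```

```text
[ 3.27985476 -1.09488343 -0.496434  ] [0.1072379  0.51254044 0.73715894] 1.5416960907168686
t 19.12 r 118.5 (want 116.2) th 81.3deg 1.42 tool 87.7 z 0.0575 F [ 3.4 -0.4  0.4] q6 -1.81
```

View pics/c7.png

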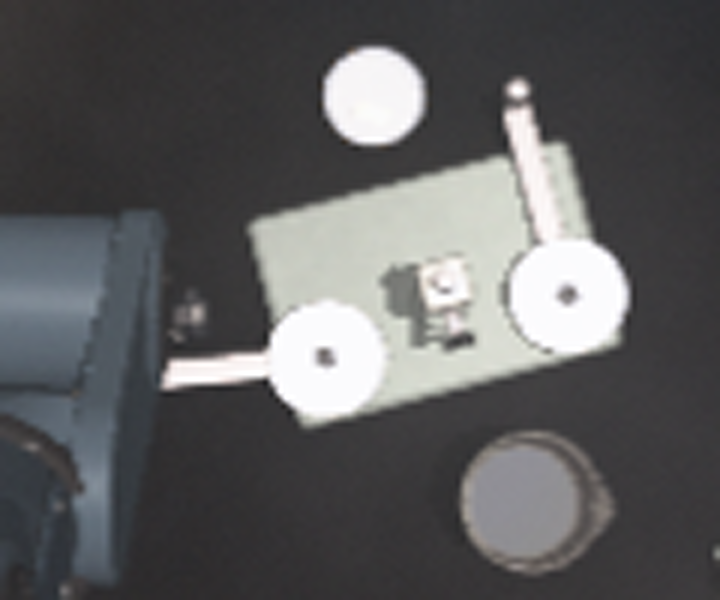

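The leg follows back and its force climbs again, so the hump is reversible and I stopped just short of the tipping point. I go forward again and on past it.

send_rows(commands="0 .1 0 0 0;0 .1 0 0 0;0 .1 0 0 0;0 .1 0 0 0;0 .1 0 0 0;0 .1 0 0 0;0 0 0 0 0")

```text
t: 19.7
tcp_pos: [0.5001, 0.1081, 0.0572]
tool_rot: [-0.12, 0.993, 0.0, -0.001]
force: [1.3, 2.0, 0.1]
finger_gap: 0.003
gripper_force: 0.9
```

send_rows(commands="0 .06 .015 0 -.15;0 0 0 0 0")

```text
t: 19.87
tcp_pos: [0.4996, 0.108, 0.0572]
tool_rot: [-0.125, 0.992, 0.0, -0.001]
force: [1.3, 2.7, -0.2]
finger_gap: -0.005
gripper_force: 1.0
```

send_rows(commands="0 .06 .015 0 -.15;0 0 0 0 0")

```text
t: 20.03
tcp_pos: [0.4989, 0.1079, 0.0572]
tool_rot: [-0.13, 0.991, 0.0, -0.0]
force: [2.8, 1.5, -0.3]
finger_gap: 0.003
gripper_force: 1.2
```

send_rows(commands="0 .06 .015 0 -.15;0 0 0 0 0")

```text
t: 20.2
tcp_pos: [0.4976, 0.1078, 0.0572]
tool_rot: [-0.136, 0.991, -0.0, -0.0]
force: [2.1, 2.2, -0.2]
finger_gap: -0.0
gripper_force: 0.9
```

```bash
python3 -c "
from h import *
leg('L')"
```

```text
t 20.20 r 116.4 (want 116.2) th 89.5deg 1.56 tool 89.5 z 0.0572 F [ 2.1  2.2 -0.2] q6 -1.85
```

send_rows(commands="0 .08 .015 0 -.2;0 0 0 0 0")

```text
t: 20.37
tcp_pos: [0.4955, 0.1075, 0.0572]
tool_rot: [-0.143, 0.99, -0.0, -0.001]
force: [0.5, -0.0, 0.1]
finger_gap: -0.0
gripper_force: 0.5
```

send_rows(commands="0 .08 .015 0 -.2;0 0 0 0 0")

```text
t: 20.53
tcp_pos: [0.4937, 0.1074, 0.0572]
tool_rot: [-0.15, 0.989, -0.0, -0.001]
force: [0.1, 0.6, 0.9]
finger_gap: 0.003
gripper_force: 0.2
```

send_rows(commands="0 .08 .015 0 -.2;0 0 0 0 0")

```text
t: 20.7
tcp_pos: [0.4924, 0.1073, 0.0573]
tool_rot: [-0.157, 0.988, -0.0, -0.0]
force: [1.0, -0.1, -0.8]
finger_gap: 0.0
gripper_force: 0.4
```

send_rows(commands="0 .08 .015 0 -.2;0 0 0 0 0")

```text
t: 20.87
tcp_pos: [0.4908, 0.1072, 0.0573]
tool_rot: [-0.163, 0.987, 0.0, -0.0]
force: [1.0, -0.6, 0.3]
finger_gap: 0.0
gripper_force: 0.1
```

```bash
python3 -c "
from h import *
leg('L')"
```

```text
t 20.87 r 116.8 (want 116.2) th 92.8deg 1.62 tool 92.7 z 0.0573 F [ 1.  -0.6  0.3] q6 -1.91
```

send_rows(commands="0 .08 .015 0 -.2;0 0 0 0 0")

```text
t: 21.03
tcp_pos: [0.4892, 0.107, 0.0573]
tool_rot: [-0.17, 0.985, 0.0, -0.0]
force: [0.4, -0.1, 0.4]
finger_gap: 0.0
gripper_force: 0.2
```

send_rows(commands="0 .08 .015 0 -.2;0 0 0 0 0")

```text
t: 21.2
tcp_pos: [0.4879, 0.1067, 0.0573]
tool_rot: [-0.177, 0.984, -0.0, -0.0]
force: [1.0, -1.1, -0.5]
finger_gap: 0.004
gripper_force: 0.3
```

send_rows(commands="0 .08 .015 0 -.2;0 0 0 0 0")

```text
t: 21.37
tcp_pos: [0.4864, 0.1064, 0.0573]
tool_rot: [-0.184, 0.983, -0.0, 0.0]
force: [1.4, -0.1, 0.1]
finger_gap: -0.001
gripper_force: 0.5
```

The push force has fallen to about zero and is rising slightly again, so the leg should be in the catch. Backing off to test it.

send_rows(commands="0 -.1 0 0 0;0 -.1 0 0 0;0 0 0 0 0")

```text
t: 21.62
tcp_pos: [0.4905, 0.108, 0.0573]
tool_rot: [-0.184, 0.983, 0.0, 0.0]
force: [-0.2, -0.7, -0.5]
finger_gap: -0.003
gripper_force: 0.0
```

send_rows(commands="0 -.1 0 0 0;0 -.1 0 0 0;0 0 0 0 0")

```text
t: 21.87
tcp_pos: [0.4945, 0.1094, 0.0573]
tool_rot: [-0.184, 0.983, -0.0, 0.0]
force: [-0.1, 0.0, 0.5]
finger_gap: 0.005
gripper_force: 0.0
```

send_rows(commands="0 -.1 0 0 0;0 -.1 0 0 0;0 0 0 0 0")

```text
t: 22.12
tcp_pos: [0.4983, 0.1109, 0.0574]
tool_rot: [-0.184, 0.983, -0.0, 0.0]
force: [0.4, -0.4, 1.5]
finger_gap: 0.001
gripper_force: 0.0
```

```bash
cat >> h.py <<'E'
def ang(f,k):
    """leg angle from bright pixels on annulus 42-80 mm round hinge at z=.038"""
    im=cv2.imread(f'pics/{f}.png').min(2).astype(float)
    sg=1 if k=='L' else -1; A=np.radians(np.arange(0,130,.5)); S=[]
    for t in A:
        w=np.radians(16.1)+sg*t
        S.append(np.mean([cv2.getRectSubPix(im.astype(np.float32),(1,1),tuple(map(float,proj(f,[H[k][0]+r*np.cos(w),H[k][1]+r*np.sin(w),.038]))))[0,0] for r in np.linspace(.042,.068,10)]))
    S=np.array(S); S[A<np.radians(50)]*= (0 if S[A>np.radians(50)].max()>140 else 1)
    i=S>.7*S.max(); print('leg',k,'deg',np.degrees(A[i].mean()).round(1),'bright',S.max().round(0),'spread',i.sum()/2)
E
python3 - <<'E'
from h import *
F=[];G=[]
for i in range(3):
    s=snap('top','top8'); q=readout.sense(); F.append(q['force']);G.append(q['gripper_force'])
print(np.mean(F,0),np.std(F,0),np.mean(G)); leg('L')
for f in('top0','top4','top6','top7','top8'): ang(f,'L')
E
```

```text
[-0.00389324  0.31911688 -0.08085019] [0.84761964 0.432081   0.47839042] 0.0
t 22.27 r 119.4 (want 116.2) th 89.0deg 1.55 tool 95.1 z 0.0573 F [-0.1  0.7  0.6] q6 -1.94
leg L deg 10.5 bright 249.0 spread 21.5
leg L deg 80.5 bright 246.0 spread 14.5
leg L deg 84.8 bright 246.0 spread 14.0
leg L deg 81.8 bright 245.0 spread 14.0
leg L deg 95.0 bright 247.0 spread 14.5
```

The left leg stays at 95.0° with the fingers 12 mm clear (pad force 0), so it is caught. Lift, turn back and cross to the right post.

send_rows(commands="0 0 0 -.9 0;0 0 0 -.9 0;0 0 0 -.9 0;0 0 0 -.9 0;0 0 0 -.9 1;0 0 0 -.9 1;0 0 0 -.9 1;0 0 0 -.9 1;0 0 0 -.9 1;0 0 0 -.9 1;0 0 0 0 1;0 0 0 0 1;0 0 0 0 1;0 0 0 0 1;0 0 0 0 1;0 0 0 0 1;0 0 0 0 1;0 0 0 0 1;0 0 0 0 1;0 0 0 0 1")

```text
t: 23.93
tcp_pos: [0.4972, 0.1108, 0.2371]
tool_rot: [0.367, 0.93, -0.0, -0.0]
force: [-0.5, 0.0, 0.1]
finger_gap: -0.003
gripper_force: 0.0
```

send_rows(commands="0 0 0 0 1;0 0 0 0 1;0 0 0 0 1;0 0 0 0 1;0 0 0 0 1;0 0 0 0 1;0 0 0 0 1;0 0 0 0 .8;0 0 0 0 0")

```text
t: 24.68
tcp_pos: [0.4973, 0.1108, 0.2372]
tool_rot: [0.602, 0.798, -0.0, -0.0]
force: [-0.0, 0.3, 0.0]
finger_gap: -0.002
gripper_force: 0.0
```

send_rows(commands="0 -.829 .342 0 0;0 -.829 .342 0 0;0 -.829 .342 0 0;0 -.829 .342 0 0;0 -.829 .342 0 0;0 -.829 .342 0 0;0 -.829 .342 0 0;0 -.829 .342 0 0;0 -.829 .342 0 0;0 -.829 .342 0 0;0 -.829 .342 0 0;0 -.829 .342 0 0;0 -.829 .342 0 0;0 -.829 .342 0 0;0 0 0 0 0;0 0 0 0 0")

```text
t: 26.02
tcp_pos: [0.6537, -0.087, 0.2367]
tool_rot: [0.603, 0.798, -0.0, -0.001]
force: [-0.7, 0.2, -0.4]
finger_gap: 0.001
gripper_force: 0.0
```

Run:
```python
from h import *
leg('R'); snap('side','side9'); print(back('top0',240,135,0), back('top0',262,131,0))
print(readout.sense()['tcp_pos'])
```

```text
t 26.02 r 116.2 (want 116.2) th 356.5deg 6.22 tool 0.2 z 0.2367 F [-0.7  0.2 -0.4] q6 -0.58
[ 7.77104349e-01 -1.99055886e-02  2.22044605e-16] [ 0.793916   -0.09728689  0.        ]
[ 0.6530209  -0.08604654  0.23673215]
```

send_rows(commands="0 .1 0 .8 0;0 0 0 .8 0;0 0 0 .8 0;0 0 0 .8 0;0 0 0 .8 0;0 0 0 .8 0;0 0 0 .8 0;0 0 0 .8 0;0 0 0 .8 0;0 0 0 .8 0;0 0 0 .8 0;0 0 0 .2 0;0 0 0 0 0")

```text
t: 27.15
tcp_pos: [0.6514, -0.0829, 0.056]
tool_rot: [0.602, 0.799, -0.001, -0.002]
force: [-0.0, -0.2, -0.0]
finger_gap: -0.005
gripper_force: 0.0
```

send_rows(commands="0 -.2 0 0 0;0 -.2 0 0 0;0 -.2 .026 0 .5;0 -.2 .026 0 .5;0 -.2 .026 0 .5;0 -.2 .026 0 .5;0 -.2 .026 0 .5;0 -.2 .026 0 .5;0 -.2 .026 0 .5;0 -.2 .026 0 .5;0 0 0 0 0")

```text
t: 28.07
tcp_pos: [0.6657, -0.1238, 0.0588]
tool_rot: [0.708, 0.706, 0.001, 0.001]
force: [0.9, 1.1, 0.4]
finger_gap: 0.0
gripper_force: 0.6
```

Run:
```python
from h import *
leg('R'); snap('top','top10'); ang('top10','R'); ang('top10','L')
```

```text
t 28.07 r 116.0 (want 116.2) th 15.7deg 0.27 tool 16.2 z 0.0588 F [0.9 1.1 0.4] q6 -0.35
leg R deg 49.2 bright 123.0 spread 19.0
leg L deg 85.2 bright 137.0 spread 89.0
```

send_rows(commands="0 -.2 .026 0 .5;0 -.2 .026 0 .5;0 -.2 .026 0 .5;0 -.2 .026 0 .5;0 -.2 .026 0 .5;0 -.2 .026 0 .5;0 -.2 .026 0 .5;0 -.2 .026 0 .5;0 -.2 .026 0 .5;0 -.2 .026 0 .5;0 -.2 .026 0 .5;0 -.2 .026 0 .5;0 -.2 .026 0 .5;0 0 0 0 0")

```text
t: 29.28
tcp_pos: [0.6612, -0.1754, 0.0584]
tool_rot: [0.848, 0.529, 0.001, 0.001]
force: [1.8, 0.7, 0.4]
finger_gap: -0.001
gripper_force: 0.8
```

Run:
```python
from h import *
leg('R'); snap('top','top11'); ang('top11','R'); ang('top11','L')
```

```text
t 29.28 r 115.3 (want 116.2) th 41.7deg 0.73 tool 42.2 z 0.0584 F [1.8 0.7 0.4] q6 0.03
leg R deg 64.7 bright 78.0 spread 130.0
leg L deg 59.8 bright 132.0 spread 120.0
```

send_rows(commands="0 -.12 .016 0 .3;0 0 0 0 0")

```text
t: 29.5
tcp_pos: [0.6597, -0.1769, 0.0578]
tool_rot: [0.854, 0.521, 0.0, 0.0]
force: [1.3, 1.3, 0.4]
finger_gap: 0.004
gripper_force: 0.8
```

send_rows(commands="0 -.12 .016 0 .3;0 0 0 0 0")

```text
t: 29.67
tcp_pos: [0.6585, -0.1793, 0.0574]
tool_rot: [0.859, 0.511, -0.0, 0.0]
force: [2.1, 0.9, 1.3]
finger_gap: 0.003
gripper_force: 0.8
```

send_rows(commands="0 -.12 .016 0 .3;0 0 0 0 0")

```text
t: 29.83
tcp_pos: [0.6575, -0.1816, 0.0573]
tool_rot: [0.865, 0.502, -0.0, -0.0]
force: [1.6, 1.1, 1.3]
finger_gap: 0.002
gripper_force: 0.8
```

send_rows(commands="0 -.12 .016 0 .3;0 0 0 0 0")

```text
t: 30.0
tcp_pos: [0.6566, -0.184, 0.0573]
tool_rot: [0.87, 0.493, -0.0, -0.0]
force: [1.9, 0.9, 1.3]
finger_gap: -0.001
gripper_force: 0.8
```

send_rows(commands="0 -.12 .016 0 .3;0 0 0 0 0")

```text
t: 30.17
tcp_pos: [0.6557, -0.1862, 0.0573]
tool_rot: [0.875, 0.484, -0.0, 0.0]
force: [1.0, 0.9, 1.5]
finger_gap: 0.002
gripper_force: 0.8
```

send_rows(commands="0 -.12 .018 0 .3;0 0 0 0 0")

```text
t: 30.33
tcp_pos: [0.6547, -0.1885, 0.0573]
tool_rot: [0.88, 0.475, -0.0, 0.0]
force: [0.8, 1.0, 1.7]
finger_gap: 0.002
gripper_force: 0.8
```

send_rows(commands="0 -.12 .018 0 .3;0 0 0 0 0")

```text
t: 30.5
tcp_pos: [0.6537, -0.1906, 0.0573]
tool_rot: [0.885, 0.465, -0.0, -0.0]
force: [1.2, -0.1, 1.3]
finger_gap: 0.0
gripper_force: 0.8
```

send_rows(commands="0 -.12 .018 0 .3;0 0 0 0 0")

```text
t: 30.67
tcp_pos: [0.6526, -0.1928, 0.0573]
tool_rot: [0.89, 0.456, -0.0, 0.0]
force: [1.5, 0.6, 0.7]
finger_gap: -0.001
gripper_force: 0.8
```

send_rows(commands="0 -.12 .018 0 .3;0 0 0 0 0")

```text
t: 30.83
tcp_pos: [0.6515, -0.1949, 0.0573]
tool_rot: [0.895, 0.447, -0.0, 0.0]
force: [1.9, 0.7, 0.1]
finger_gap: 0.0
gripper_force: 0.8
```

send_rows(commands="0 -.12 .018 0 .3;0 0 0 0 0")

```text
t: 31.0
tcp_pos: [0.6504, -0.1971, 0.0573]
tool_rot: [0.899, 0.437, -0.0, 0.0]
force: [1.3, 1.7, 0.9]
finger_gap: -0.001
gripper_force: 0.9
```

send_rows(commands="0 -.12 .018 0 .3;0 0 0 0 0")

```text
t: 31.17
tcp_pos: [0.6492, -0.1992, 0.0573]
tool_rot: [0.904, 0.428, -0.0, 0.0]
force: [0.8, 0.8, 0.1]
finger_gap: 0.002
gripper_force: 0.9
```

```bash
python3 -c "
from h import *
leg('R')"
```

```text
t 31.17 r 113.9 (want 116.2) th 55.1deg 0.96 tool 55.4 z 0.0573 F [0.8 0.8 0.1] q6 0.22
```

send_rows(commands="0 -.12 .035 0 .3;0 0 0 0 0")

```text
t: 31.33
tcp_pos: [0.6479, -0.2014, 0.0573]
tool_rot: [0.908, 0.419, -0.0, -0.0]
force: [-0.4, 1.4, 0.6]
finger_gap: 0.002
gripper_force: 0.9
```

send_rows(commands="0 -.12 .035 0 .3;0 0 0 0 0")

```text
t: 31.5
tcp_pos: [0.6467, -0.2035, 0.0572]
tool_rot: [0.913, 0.409, -0.0, -0.0]
force: [0.1, 2.3, 0.3]
finger_gap: 0.001
gripper_force: 0.8
```

send_rows(commands="0 -.12 .035 0 .3;0 0 0 0 0")

```text
t: 31.67
tcp_pos: [0.6456, -0.2057, 0.0571]
tool_rot: [0.917, 0.399, -0.0, -0.001]
force: [0.8, 1.8, 0.7]
finger_gap: -0.002
gripper_force: 0.8
```

send_rows(commands="0 -.12 .035 0 .3;0 0 0 0 0")

```text
t: 31.83
tcp_pos: [0.6445, -0.208, 0.057]
tool_rot: [0.921, 0.39, -0.0, -0.0]
force: [0.1, 2.5, -0.1]
finger_gap: -0.003
gripper_force: 0.8
```

send_rows(commands="0 -.12 .03 0 .3;0 0 0 0 0")

```text
t: 32.0
tcp_pos: [0.6434, -0.2102, 0.057]
tool_rot: [0.925, 0.38, -0.0, -0.0]
force: [0.1, 3.1, -0.8]
finger_gap: -0.003
gripper_force: 0.8
```

send_rows(commands="0 -.12 .03 0 .3;0 0 0 0 0")

```text
t: 32.17
tcp_pos: [0.6423, -0.2125, 0.0571]
tool_rot: [0.929, 0.37, -0.0, -0.0]
force: [1.7, 2.7, -0.2]
finger_gap: 0.001
gripper_force: 0.9
```

```bash
python3 -c "
from h import *
leg('R')"
```

```text
t 32.17 r 115.6 (want 116.2) th 62.4deg 1.09 tool 62.6 z 0.0571 F [ 1.7  2.7 -0.2] q6 0.33
```

send_rows(commands="0 -.12 .018 0 .3;0 0 0 0 0")

```text
t: 32.33
tcp_pos: [0.6409, -0.2144, 0.0572]
tool_rot: [0.933, 0.361, -0.0, -0.0]
force: [0.6, 2.6, -1.1]
finger_gap: 0.001
gripper_force: 0.9
```

send_rows(commands="0 -.12 .018 0 .3;0 0 0 0 0")

```text
t: 32.5
tcp_pos: [0.6394, -0.2163, 0.0573]
tool_rot: [0.936, 0.351, -0.0, 0.0]
force: [-0.1, 1.1, -0.7]
finger_gap: -0.003
gripper_force: 0.9
```

send_rows(commands="0 -.12 .02 0 .3;0 0 0 0 0")

```text
t: 32.67
tcp_pos: [0.6379, -0.2182, 0.0573]
tool_rot: [0.94, 0.341, -0.0, 0.0]
force: [0.9, 1.2, -0.9]
finger_gap: -0.001
gripper_force: 0.9
```

send_rows(commands="0 -.12 .02 0 .3;0 0 0 0 0")

```text
t: 32.83
tcp_pos: [0.6363, -0.22, 0.0574]
tool_rot: [0.944, 0.331, -0.0, 0.0]
force: [0.8, 1.8, -1.0]
finger_gap: 0.001
gripper_force: 0.9
```

send_rows(commands="0 -.12 .02 0 .3;0 0 0 0 0")

```text
t: 33.0
tcp_pos: [0.6346, -0.2218, 0.0573]
tool_rot: [0.947, 0.321, -0.0, 0.0]
force: [0.9, 1.4, -1.2]
finger_gap: 0.003
gripper_force: 0.9
```

send_rows(commands="0 -.12 .02 0 .3;0 0 0 0 0")

```text
t: 33.17
tcp_pos: [0.633, -0.2236, 0.0573]
tool_rot: [0.95, 0.311, -0.0, -0.0]
force: [0.9, 1.4, -1.4]
finger_gap: -0.001
gripper_force: 0.9
```

```bash
python3 -c "
from h import *
leg('R')"
```

```text
t 33.17 r 116.0 (want 116.2) th 69.6deg 1.21 tool 69.8 z 0.0573 F [ 0.9  1.4 -1.4] q6 0.43
```

send_rows(commands="0 -.12 .02 0 .3;0 0 0 0 0")

```text
t: 33.33
tcp_pos: [0.6313, -0.2252, 0.0573]
tool_rot: [0.954, 0.301, -0.0, -0.0]
force: [1.6, 2.5, -1.0]
finger_gap: -0.004
gripper_force: 1.1
```

send_rows(commands="0 -.12 .02 0 .3;0 0 0 0 0")

```text
t: 33.5
tcp_pos: [0.6297, -0.2268, 0.0573]
tool_rot: [0.957, 0.291, 0.0, -0.0]
force: [1.5, 3.1, -2.5]
finger_gap: -0.001
gripper_force: 1.4
```

send_rows(commands="0 -.12 .02 0 .3;0 0 0 0 0")

```text
t: 33.67
tcp_pos: [0.6281, -0.2283, 0.0574]
tool_rot: [0.96, 0.281, 0.0, -0.0]
force: [1.9, 4.0, -0.7]
finger_gap: 0.006
gripper_force: 1.9
```

send_rows(commands="0 -.12 .02 0 .3;0 0 0 0 0")

```text
t: 33.83
tcp_pos: [0.6264, -0.2298, 0.0574]
tool_rot: [0.962, 0.271, 0.0, -0.0]
force: [2.9, 4.5, -1.0]
finger_gap: -0.003
gripper_force: 2.1
```

send_rows(commands="0 -.12 .02 0 .3;0 0 0 0 0")

```text
t: 34.0
tcp_pos: [0.6248, -0.2312, 0.0574]
tool_rot: [0.965, 0.261, 0.001, -0.0]
force: [3.7, 5.2, -2.3]
finger_gap: -0.003
gripper_force: 2.8
```

send_rows(commands="0 -.12 .02 0 .3;0 0 0 0 0")

```text
t: 34.17
tcp_pos: [0.6231, -0.2326, 0.0574]
tool_rot: [0.968, 0.251, 0.001, -0.0]
force: [4.0, 5.2, -0.5]
finger_gap: 0.0
gripper_force: 2.7
```

```bash
python3 -c "
from h import *
leg('R')"
```

```text
t 34.17 r 116.2 (want 116.2) th 76.2deg 1.33 tool 77.0 z 0.0574 F [ 4.   5.2 -0.5] q6 0.54
```

The right leg's hump begins at about 71°, much as the left one did. I follow it through.

send_rows(commands="0 -.1 .017 0 .25;0 0 0 0 0")

```text
t: 34.33
tcp_pos: [0.6215, -0.2339, 0.0574]
tool_rot: [0.97, 0.243, 0.001, -0.0]
force: [3.3, 4.8, -1.3]
finger_gap: 0.0
gripper_force: 2.6
```

send_rows(commands="0 -.1 .017 0 .25;0 0 0 0 0")

```text
t: 34.5
tcp_pos: [0.6201, -0.235, 0.0574]
tool_rot: [0.972, 0.234, 0.001, -0.0]
force: [3.6, 4.7, -1.1]
finger_gap: -0.003
gripper_force: 3.1
```

send_rows(commands="0 -.1 .017 0 .25;0 0 0 0 0")

```text
t: 34.67
tcp_pos: [0.6186, -0.2361, 0.0574]
tool_rot: [0.974, 0.226, 0.001, -0.0]
force: [5.8, 5.7, -0.6]
finger_gap: -0.0
gripper_force: 3.3
```

send_rows(commands="0 -.1 .017 0 .25;0 0 0 0 0")

```text
t: 34.83
tcp_pos: [0.6171, -0.2372, 0.0574]
tool_rot: [0.976, 0.217, 0.001, -0.0]
force: [4.3, 5.7, -1.7]
finger_gap: 0.001
gripper_force: 3.3
```

```bash
python3 -c "
from h import *
leg('R')"
```

```text
t 34.83 r 116.3 (want 116.2) th 79.9deg 1.39 tool 81.0 z 0.0574 F [ 4.3  5.7 -1.7] q6 0.59
```

send_rows(commands="0 -.08 .013 0 .2;0 0 0 0 0")

```text
t: 35.0
tcp_pos: [0.6157, -0.2382, 0.0574]
tool_rot: [0.978, 0.211, 0.001, -0.0]
force: [5.1, 4.3, -0.9]
finger_gap: -0.003
gripper_force: 3.0
```

send_rows(commands="0 -.08 .013 0 .2;0 0 0 0 0")

```text
t: 35.17
tcp_pos: [0.6138, -0.2393, 0.0573]
tool_rot: [0.979, 0.204, 0.0, -0.0]
force: [1.9, 4.8, -1.2]
finger_gap: 0.0
gripper_force: 2.0
```

send_rows(commands="0 -.08 .013 0 .2;0 0 0 0 0")

```text
t: 35.33
tcp_pos: [0.6121, -0.2405, 0.0573]
tool_rot: [0.98, 0.197, 0.0, -0.0]
force: [2.3, 4.5, -1.1]
finger_gap: 0.001
gripper_force: 1.7
```

send_rows(commands="0 -.08 .013 0 .2;0 0 0 0 0")

```text
t: 35.5
tcp_pos: [0.6104, -0.2417, 0.0573]
tool_rot: [0.982, 0.19, -0.0, -0.0]
force: [1.6, 3.5, -1.1]
finger_gap: -0.003
gripper_force: 1.4
```

```bash
python3 -c "
from h import *
leg('R')"
```

```text
t 35.50 r 116.5 (want 116.2) th 83.8deg 1.46 tool 84.2 z 0.0573 F [ 1.6  3.5 -1.1] q6 0.64
```

Over the crest. I go on until the push force vanishes, as it did on the left.

send_rows(commands="0 -.08 .013 0 .2;0 0 0 0 0")

```text
t: 35.67
tcp_pos: [0.6088, -0.2431, 0.0573]
tool_rot: [0.983, 0.184, -0.0, 0.0]
force: [0.8, 1.2, -0.2]
finger_gap: -0.004
gripper_force: 0.4
```

send_rows(commands="0 -.08 .013 0 .2;0 0 0 0 0")

```text
t: 35.83
tcp_pos: [0.6076, -0.2442, 0.0574]
tool_rot: [0.984, 0.176, -0.0, 0.0]
force: [1.7, 1.3, -0.4]
finger_gap: -0.0
gripper_force: 0.7
```

send_rows(commands="0 -.08 .013 0 .2;0 0 0 0 0")

```text
t: 36.0
tcp_pos: [0.6065, -0.2448, 0.0575]
tool_rot: [0.986, 0.169, 0.0, 0.0]
force: [2.3, 1.2, 0.3]
finger_gap: -0.002
gripper_force: 1.0
```

send_rows(commands="0 -.08 .013 0 .2;0 0 0 0 0")

```text
t: 36.17
tcp_pos: [0.6054, -0.2454, 0.0575]
tool_rot: [0.987, 0.163, 0.001, 0.0]
force: [3.2, -0.1, -1.1]
finger_gap: 0.001
gripper_force: 1.3
```

send_rows(commands="0 -.08 .013 0 .2;0 0 0 0 0")

```text
t: 36.33
tcp_pos: [0.6036, -0.2462, 0.0575]
tool_rot: [0.988, 0.156, 0.0, 0.0]
force: [1.8, -0.0, 0.2]
finger_gap: 0.004
gripper_force: 0.8
```

```bash
python3 -c "
from h import *
leg('R')"
```

```text
t 36.33 r 117.2 (want 116.2) th 87.8deg 1.53 tool 88.2 z 0.0575 F [ 1.8 -0.   0.2] q6 0.70
```

send_rows(commands="0 -.08 .009 0 .2;0 0 0 0 0")

```text
t: 36.5
tcp_pos: [0.6021, -0.2469, 0.0575]
tool_rot: [0.989, 0.149, 0.0, 0.0]
force: [1.9, -0.8, -0.7]
finger_gap: 0.003
gripper_force: 0.8
```

send_rows(commands="0 -.08 .009 0 .2;0 0 0 0 0")

```text
t: 36.67
tcp_pos: [0.6003, -0.2473, 0.0574]
tool_rot: [0.99, 0.142, -0.0, 0.0]
force: [1.3, -0.2, -0.0]
finger_gap: -0.002
gripper_force: 0.5
```

send_rows(commands="0 -.08 .009 0 .2;0 0 0 0 0")

```text
t: 36.83
tcp_pos: [0.5982, -0.2474, 0.0572]
tool_rot: [0.991, 0.135, -0.001, -0.001]
force: [-0.9, 0.9, -0.1]
finger_gap: -0.001
gripper_force: 0.0
```

send_rows(commands="0 -.08 .009 0 .2;0 0 0 0 0")

```text
t: 37.0
tcp_pos: [0.5966, -0.2479, 0.057]
tool_rot: [0.992, 0.128, -0.001, -0.001]
force: [0.5, -1.0, -0.3]
finger_gap: 0.002
gripper_force: 0.0
```

```bash
python3 -c "
from h import *
leg('R')"
```

```text
t 37.00 r 115.7 (want 116.2) th 91.3deg 1.59 tool 91.4 z 0.0570 F [ 0.5 -1.  -0.3] q6 0.75
```

Pad force is 0: the leg has gone ahead of the pusher, i.e. snapped. I back off 14 mm to test, then lift clear.

send_rows(commands="0 .1 0 0 0;0 .1 0 0 0;0 .1 0 0 0;0 .1 0 0 0;0 0 0 0 0")

```text
t: 37.42
tcp_pos: [0.606, -0.246, 0.0573]
tool_rot: [0.992, 0.129, 0.0, 0.0]
force: [-0.9, -0.6, -0.2]
finger_gap: 0.003
gripper_force: 0.0
```

send_rows(commands="0 .1 0 0 0;0 .1 0 0 0;0 .1 0 0 0;0 0 0 0 0")

```text
t: 37.75
tcp_pos: [0.6117, -0.2446, 0.0574]
tool_rot: [0.992, 0.129, 0.0, 0.0]
force: [0.1, 0.4, 0.0]
finger_gap: 0.002
gripper_force: 0.0
```

Run:
```python
from h import *
leg('R'); snap('top','top12'); snap('side','side12')
for k in 'LR': ang('top12',k)
print(readout.sense()['gripper_force'])
```

```text
t 37.75 r 119.6 (want 116.2) th 83.8deg 1.46 tool 91.3 z 0.0574 F [0.1 0.4 0. ] q6 0.76
leg L deg 64.7 bright 133.0 spread 130.0
leg R deg 11.2 bright 204.0 spread 23.0
0.0
```

send_rows(commands="0 0 0 -.9 0;0 0 0 -.9 0;0 0 0 -.9 0;0 0 0 -.9 0;0 0 0 -.9 0;0 0 0 -.9 0;0 0 0 -.9 0;0 0 0 -.9 0;0 0 0 -.9 0;0 0 0 -.9 0;0 0 0 0 0")

```text
t: 38.77
tcp_pos: [0.6131, -0.2458, 0.2416]
tool_rot: [0.992, 0.129, 0.003, 0.003]
force: [0.6, -0.3, 0.7]
finger_gap: 0.003
gripper_force: 0.0
```

send_rows(commands="0 -.97 .71 0 0;0 -.97 .71 0 0;0 -.97 .71 0 0;0 -.97 .71 0 0;0 -.97 .71 0 0;0 -.97 .71 0 0;0 -.97 .71 0 0;0 -.97 .71 0 0;0 -.97 .71 0 0;0 -.97 .71 0 0;0 -.97 .71 0 0;0 -.97 .71 0 0;0 -.97 .71 0 0;0 -.97 .71 0 0;0 -.97 .71 0 0;0 -.97 .71 0 0;0 0 0 0 0;0 0 0 0 0")

```text
t: 40.27
tcp_pos: [0.3677, -0.5438, 0.2359]
tool_rot: [0.992, 0.127, -0.0, -0.001]
force: [0.5, 0.1, 0.3]
finger_gap: 0.005
gripper_force: 0.0
```

Run:
```python
from h import *
s=snap('top','top13')
for k in 'LR': ang('top13',k)
print(readout.sense()['t'],readout.sense()['tcp_pos'])
a=s['pixels'][140:260,180:340,::-1]; cv2.imwrite('pics/c13.png',cv2.resize(a,None,fx=5,fy=5,interpolation=2))
```

```text
leg L deg 94.8 bright 252.0 spread 15.0
leg R deg 91.7 bright 253.0 spread 15.0
40.3167 [ 0.36847076 -0.54286572  0.23608077]
```

View pics/c13.png

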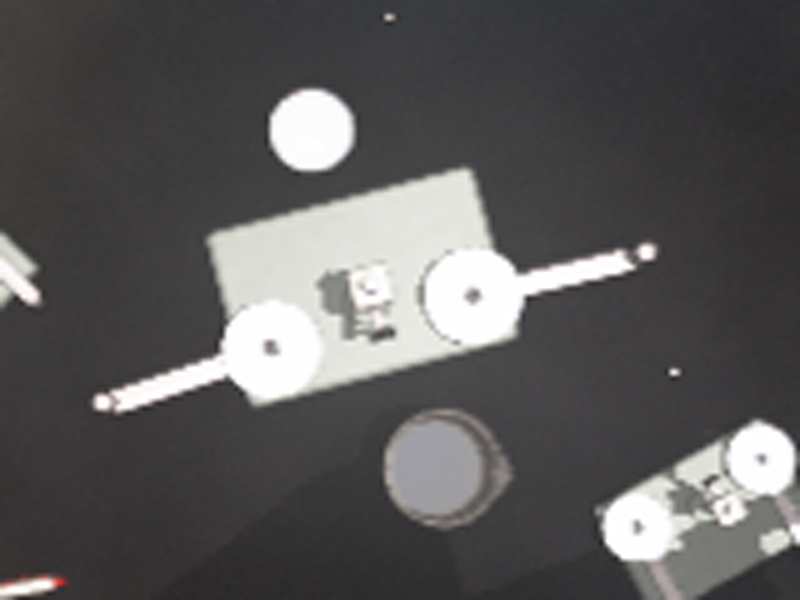

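Both legs are out with nothing touching them: left post at (102,402), 94.8°, and right post at (647,252), 91.7°. The stand, beaker and dish are in place. I confirm the right leg holds still, then hand in.

Run:
```python
from h import *
for i in range(10): snap('top','top14')
ang('top14','L'); ang('top14','R'); print(sign_off())
```

```text
leg L deg 94.8 bright 252.0 spread 15.0
leg R deg 91.7 bright 253.0 spread 15.0
the job is handed in; nothing more can be done
None
```

Both legs of the large stand are swung out and stay out on their own (left about 95°, right about 92°), the camera showed no movement of the stand, beaker or petri dish, and the job was handed in after about 41 s; no verdict came back.

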